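# Index the rotary parts sorter to the sprocket compartment and lock it

## Task

The small screws for the sprocket are in the round parts sorter, in the compartment whose shoe carries the sprocket. With your fingertips push the upright tab on the sorter's lid round until the tab and the lid's opening line up with the sprocket, then press the lock button in the middle of the lid fully down. Only push and press: do not knock or pick up the sample parts on the shoes or the other things on the bench, and do not press the lock before the lid is in place.

Things in the scene. Friction and masses are not known exactly. Their poses are not given: they have to be found in the camera images.
- sorter: Round aluminium sorter fixed to the bench, 140 mm in diameter. Origin on its turning axis at bench level, z up; yaw varies. 105 mm from the axis are four flat shoes (56 mm across, 3 mm thick), one per 0.95 rad wide compartment, each with a sample part (which is where varies). In its frame a shoe at lid angle t lies at (105 sin t, -105 cos t) mm; t = -2.15, -1.2, 1.2, 2.15. Its -y side has no shoe.
- lid (a joint): Lid angle about the sorter's axis, rad, counterclockwise from above; 0 with the tab on the sorter's -y side, stops at -2.5 and 2.5, so only one way round leads to a shoe. Starts near 0. Takes 0.2 N m (3 to 4 N at the tab), stays where left. The lid is a flat grey disc 137 mm wide, top 44 mm above the bench, with one wedge opening (20 to 46 mm from the axis, 0.6 rad wide) just inside the tab.
- tab (a point): Middle of the top edge of the lid's tab, 94 mm above the bench and 58 mm from the axis. The tab is an upright steel fin rising 50 mm from the lid: 16 mm long along the radius (50 to 66 mm from the axis), 10 mm thick along the turning direction, with a low foot 20 mm wide and 4 mm high.
- opening (a point): Middle of the lid's opening, at the lid's top face, 33 mm from the axis, in the same direction from the axis as the tab.
- sight (a point): Point that turns with the lid, 105 mm from the axis in the direction of tab and opening, 10 mm above the bench: it lies within the sample part when tab and opening point at it.
- lock (a joint): Travel of the lock button, m: 0 up, 0.008 fully down. It takes about 5 to 6 N and stays where it is pressed (no spring).
- lock_top (a point): Centre of the top face of the lock button, a steel disc 27 mm in diameter on the sorter's axis in the middle of the lid; its top is 68 mm above the bench when up, 60 mm when down.
- sprocket: Toothed flat steel chain sprocket lying on its shoe, 65 mm in diameter, 16 mm high, loose; origin at the centre of its underside. Marks the compartment wanted.
- piston: Engine piston, a plain grey metal cup 48 mm in diameter and 46 mm high, loose on its shoe; origin at the centre of its underside. Must stay.
- horn: Black round horn, 72 mm in diameter and 38 mm high, loose on its shoe; origin at the centre of its underside. Must stay.
- bolt: Hex bolt standing on its head, 14 mm wide and 40 mm high, loose on its shoe; origin at the centre of its underside. Must stay.
- carburettor: Carburettor, 62 x 64 x 118 mm, standing right of the sorter, a bystander; origin under its centre.
- tray_k: Foil tray of small parts, 88 x 114 x 52 mm, right of and behind the sorter, a bystander; origin under its centre.
Things that resemble listed ones, but are neither listed nor needed, are in the scene too. There is more than one size of the sprocket; the job needs the middle-sized.

How it is judged (in metres and radians):
On the way:
1. the lid's tab and opening point at the sprocket, the lock button still up (horizontal distance between sight and sprocket below 0.018 m and value of joint lock below 0.003 m), for 0.2 s.
At the end, for the whole second after the job is handed in: The point of the lid 105 mm out from the axis in line with tab and opening is within 18 mm of the sprocket's centre (about 0.17 rad), the lock button is at least 6.5 mm down of its 8 mm, and the lid is at rest (horizontal distance between sight and sprocket below 0.018 m and value of joint lock above 0.0065 m and velocity of joint lid between -0.05 and 0.05 rad/s); the robot touches nothing.
It fails at once if the lock button is pressed while the lid does not point at the sprocket (value of joint lock above 0.004 m and not (horizontal distance between sight and sprocket below 0.018 m)).
It fails at once if a sample part is pushed more than 15 mm, picked up off its shoe or knocked over (distance of any of sprocket, piston, horn, bolt from where it was at the start of the episode above 0.015 m or angle between any of sprocket, piston, horn, bolt's own z axis and vertical above 0.4 rad).
It fails at once if a bystander is moved by more than 30 mm (distance of any of carburettor, tray_k from where it was at the start of the episode above 0.03 m).
It also fails if it takes over 48 s, if anything falls off the work surface, if the arm or the gripper's body presses on something with over 40 N, if the wrist force passes 120 N, or if a joint passes its speed limit or range.

## Robot

A 7-joint arm with a two-finger parallel gripper is mounted at the origin on a cart in front of the work surface, level with it; the furniture and walls round the work are solid. World frame = base frame: x ahead of the robot, y to its left, z up, the work surface at z = 0. Lengths are in m, angles in degrees, forces in N, time in s.
With the tool pointing down it reaches from about 0.35 to 0.9 m from the base axis. Payload 19.9 kg.
Tool frame: the origin (TCP) lies midway between the tips of the shut fingers; the grasp point (between the pads) lies 19 mm behind it; z points along the fingers, y is the line along which they close (so a half turn about z gives the same grasp; the last joint's range is limited). The gripper opens to 85 mm and grips with 20 to 120 N. Pads are 22 mm wide; open, the fingers measure 114 mm over their backs; the gripper's body (76 mm by 85 mm) begins 54 mm behind the grasp point. The pads swing forward as they close: fully open they stand 13 mm farther back than shut.
Start: joints at [69.013, 23.915, -0.59, 92.452, 0.269, 63.638, -3.037], TCP at [0.199, -0.592, 0.231] pointing down, gripper open.
Joint ranges: [-161.28, 161.28], [-22.2, 115.67], [-73.04, 71.86], [3.21, 147.25], [-68.34, 248.33], [10.77, 114.83], [-161.83, 161.83]. Speed limits (degrees/s): [108.29, 108.29, 136.94, 136.94, 172.46, 172.46, 172.46].

## Interface

Orientations are given as a 3x3 rotation matrix whose columns are the frame's x, y, z axes.
In Python, from plant import robot, cams, finish_job gives the robot as it stands.
- The arm moves only by the tool apply_moves, never from a script. Its argument "motion" is a list of rows, each an object of numbers: "x", "y", "z": the shift along the tool's x, y, z in units of 25 mm (1.0 is 25 mm); "twist": the turn about the tool's z in units of 6 degrees (1.0 is 6 degrees); "jaw": the finger opening in mm, from 0 to 85.4. A call has 1 to 20 rows; each row is the pose to reach, as a shift and turn from the pose commanded when the call began, along the tool's axes at that moment; what a row does not reach only later rows make up. A row lasts 1/8 s, in which the tool goes at most 62.5 mm and 10.7 degrees, less where a joint would pass 70% of its speed; a pose out of reach is approached as far as the arm can. A call with a gripper value outside its range is refused whole. The fingers move at their own pace and stop on an object; "grip_force" is the grip in N (left out, the last holds). Time passes only in rows, so rows that repeat a pose let the fingers close. It gives the time, the measured TCP pose, the force, the opening and the grip force at its end, in the units of the state.
- robot.read_state(): the state, without advancing time (a new reading comes with each control period).
- cams.camera(name): name is "side" or "top"; returns a dict with "img" (384x512x3 uint8, red, green, blue), "fx", "fy", "cx", "cy" (pixels), "rvec" (rotation vector, rad) and "tvec" (3), from world to camera coordinates, as OpenCV has them. Camera axes: x right, y down, z forward; pixel columns grow to the right and rows downward; lengths in m; the calibration is good to about 2 mm. A picture is of the moment at which its call begins. There is no depth.
- finish_job(): hands the job in; it is judged then, once.
The state is a dict: "t": time; "joint_pos": joint angles; "dq": joint speeds; "tau": joint torques, N m; "position": TCP position; "orientation": TCP orientation; "force": force on the tool from outside, world axes, zero at the start; "ft_torque": the same for the moment, N m; "width": opening from 0.0 (shut) to 1.0 (fully open); "grip_force": force on a finger pad.
Only numpy, scipy, OpenCV 4.12 (cv2) and the standard library are available. Lean on these libraries where they do the work, as an engineer would, in place of code of your own. Each camera call takes 0.05 s, during which the arm holds its last target. There are 200 camera calls.

## Working session

There is one attempt and no reset: what is moved stays moved. The work goes in short steps, Python scripts to look and compute and a tool call to move; the robot and the scene stay as the last step left them, time stands still between calls to the robot, and variables do not carry over. Pictures are saved under pics/ and viewed, at most 10 in all, crops included, and the job is handed in when it is done.

Besides the shell and the picture viewer there is one more tool, called after "Request:" in YAML: its name, and indented under it one key for each argument. apply_moves: Moves the arm, as the interface text tells. Its arguments: {"type":"object","properties":{"motion":{"type":"array","items":{"type":"object","properties":{"x":{"type":"number"},"y":{"type":"number"},"z":{"type":"number"},"twist":{"type":"number"},"jaw":{"type":"number"}}}},"grip_force":{"type":"number"}},"required":["motion"]}

```bash
mkdir -p pics; cat > h.py <<'E'
import numpy as np, cv2
from plant import robot, cams, finish_job
def snap(n,f):
    c=cams.camera(n); cv2.imwrite('pics/'+f,c['img'][:,:,::-1]); 
    np.savez('pics/'+n+'.npz',**c); return c
def load(n): return dict(np.load('pics/'+n+'.npz'))
def K(c): return np.array([[c['fx'],0,c['cx']],[0,c['fy'],c['cy']],[0,0,1]],float)
def ray(c,u,v,z):
    R=cv2.Rodrigues(np.array(c['rvec'],float))[0];t=np.array(c['tvec'],float).ravel()
    o=-R.T@t; d=R.T@np.linalg.inv(K(c))@[u,v,1]
    return o+d*(z-o[2])/d[2]
def proj(c,P): return cv2.projectPoints(np.array(P,float).reshape(-1,3),np.array(c['rvec'],float),np.array(c['tvec'],float),K(c),None)[0].reshape(-1,2)
E
python3 - <<'E'
from h import *
for n in('top','side'):
    c=snap(n,n+'1.png'); R=cv2.Rodrigues(np.array(c['rvec'],float))[0]; print(n,-R.T@np.array(c['tvec']).ravel(),c['fx'])
s=robot.read_state(); print(s['t'],s['position'],s['orientation'],s['force'])
E
```

```text
top [0.43213101 0.27491337 1.11369239] 436.61810557237
side [0.49839    1.12626086 0.4695203 ] 441.7605944017756
0.1 [ 0.19935834 -0.59202602  0.23070714] [[ 9.47711049e-01  3.19129389e-01 -4.47764616e-04]
 [ 3.19129691e-01 -9.47710474e-01  1.04765436e-03]
 [-9.00139202e-05 -1.13576860e-03 -9.99999351e-01]] [ 0.63157754  0.41041038 -1.11640776]
```

View pics/top1.png

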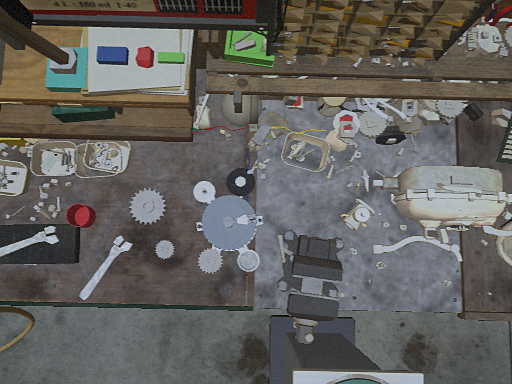

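View pics/side1.png

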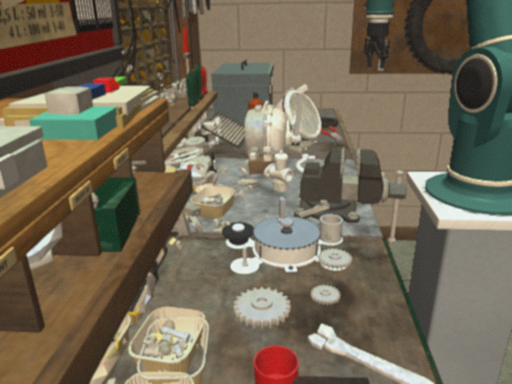

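The top view shows the sorter at (229,222). Candidates for the sprocket are the large one at (147,206), the small one at (165,249) and the one on a shoe at (209,260). The horn is at (240,181), the bolt's shoe at (204,191) and the piston at (248,260). The side view agrees: the sorter is at (286,240), with the sprocket on its shoe at (336,259). Next I measure and take a close crop.

```bash
python3 - <<'E'
from h import *
c=load('top'); cs=load('side')
im=c['img'][150:290,140:290,::-1]; a=cv2.resize(im,None,fx=4,fy=4,interpolation=cv2.INTER_CUBIC)
b=cs['img'][180:290,210:370,::-1]; b=cv2.resize(b,None,fx=3.5,fy=3.5,interpolation=cv2.INTER_CUBIC)
cv2.imwrite('pics/topc.png',a);cv2.imwrite('pics/sidec.png',b)
print('center',ray(c,229,222,.044),'side',ray(cs,286,235,.044))
for n,u,v,z in(('spr',209,260,.016),('big',147,206,.01),('small',165,249,.01),('pist',248,260,.046),('horn',240,181,.038),('boltshoe',204,191,.003)): print(n,ray(c,u,v,z))
E
```

```text
center [0.506709   0.32528282 0.044     ] side [0.50697022 0.34224383 0.044     ]
spr [0.41298423 0.37344835 0.016     ]
big [0.54476389 0.5359206  0.01      ]
small [0.4376249  0.48507567 0.01      ]
pist [0.41566018 0.27648085 0.046     ]
horn [0.61011869 0.30120942 0.038     ]
boltshoe [0.5876528  0.39372547 0.003     ]
```

View pics/topc.png

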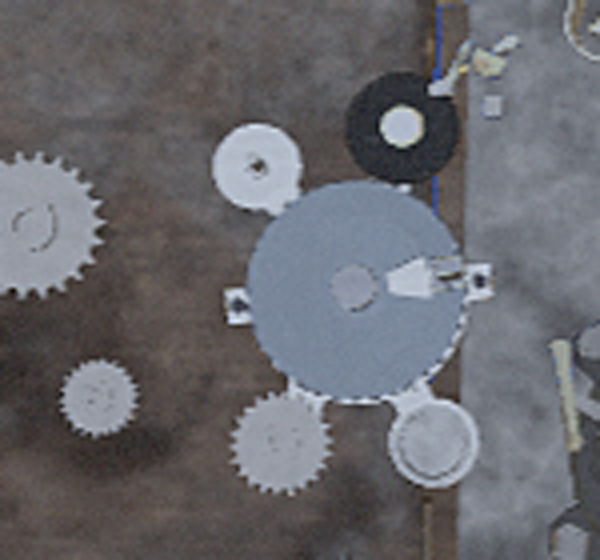

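View pics/sidec.png

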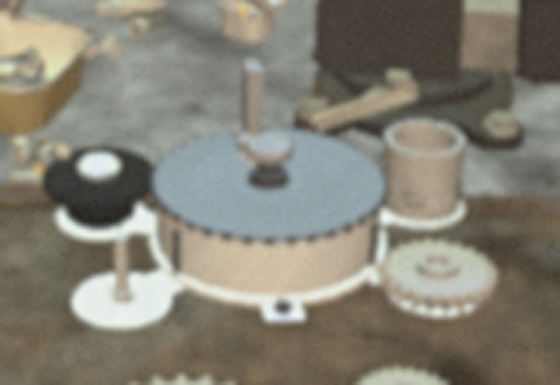

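The crops show the middle-sized sprocket on its shoe at top pixel (210,260.5), the tab and opening at about (250,217), and the piston on the shoe between them on the way round. The large and small sprockets lie off any shoe. The lid must turn clockwise. Next I fit the geometry.

```bash
python3 - <<'E'
from h import *
from scipy.optimize import least_squares
c=load('top'); cs=load('side')
T=lambda x,y:(140+x/4,150+y/4)
S=lambda x,y:(210+x/3.5,180+y/3.5)
shoes=[(-2.15,*T(281,442),.016),(-1.2,*T(433,443),.046),(1.2,*T(402,125),.038),(2.15,*T(257,167),.003)]
pts=[(t,ray(c,u,v,z)[:2]) for t,u,v,z in shoes]
lid=ray(c,*T(357,291),.044)[:2]; but=ray(c,*T(353,288),.068)[:2]
sl=ray(cs,*S(270,183),.044)[:2]; sb=ray(cs,*S(271,146),.068)[:2]
print('lid',lid,'but',but,'side lid',sl,sb)
def f(p):
    r=[]
    for t,q in pts: a=t+p[2]; r+=list(p[:2]+.105*np.array([np.sin(a),-np.cos(a)])-q)
    return np.r_[r,2*(p[:2]-lid)]
s=least_squares(f,[*lid,0]); p=s.x; print('fit',p,np.round(s.fun*1000,1))
# tab top
for (u,v),z,n,cc in((T(433,277),.094,'tabtop',c),(T(411,278),.044,'opening',c),(S(253,68),.094,'tabS',cs)):
    q=ray(cc,u,v,z)[:2]; d=q-p[:2]; print(n,q,np.hypot(*d),'dir t(world)',np.arctan2(d[0],-d[1]))
q=pts[0][1]; d=q-p[:2]; print('spr',q,np.hypot(*d),'t world',np.arctan2(d[0],-d[1]))
q=pts[1][1]; print('piston',q)
for z in(.1,.15,.2): print('vise',z,proj(cs,[[.38,.15,z],[.45,.15,z]]).round(),ray(c,288,238,z),ray(c,340,238,z))
print(robot.read_state()['t'])
E
```

```text
lid [0.50488511 0.32461553] but [0.50499332 0.32594819] side lid [0.50484685 0.3306219 ] [0.50454729 0.33058592]
fit [0.50567806 0.32487721 0.12741382] [-0.6  0.4 -0.4 -1.1 -1.9 -0.4 -0.2  0.   1.6  0.5]
tabtop [0.51072093 0.27812794] 0.047020478093132284 dir t(world) 0.10745503215069165
opening [0.51364092 0.29175918] 0.034061869206928407 dir t(world) 0.23595978982454613
tabS [0.51629026 0.27919789] 0.04689583657953357 dir t(world) 0.22827016061888009
spr [0.41182573 0.37030058] 0.10426668668473517 t world -2.0215521641185985
piston [0.41387857 0.27583234]
vise 0.1 [[342. 176.]
 [312. 175.]] [0.46898441 0.18508385 0.1       ] [0.47179206 0.06454052 0.1       ]
vise 0.15 [[344. 155.]
 [313. 155.]] [0.46716663 0.18951466 0.15      ] [0.46983579 0.07491708 0.15      ]
vise 0.2 [[345. 134.]
 [313. 134.]] [0.46534885 0.19394547 0.2       ] [0.46787952 0.08529364 0.2       ]
0.1
```

Geometry from the fit:
- The axis is at (0.5057, 0.3250), with yaw 0.127. Fit residuals are under 2 mm.
- The tab is at world angle about +0.2 and the sprocket at -2.02.

I'll raise the tool, then traverse above everything with the fingers shut, turning the tool on the way.

Request:
apply_moves:
  motion:
    - {"x": 0, "y": 0, "z": -2.2, "twist": 0, "jaw": 0}
    - {"x": 0, "y": 0, "z": -4.4, "twist": 0, "jaw": 0}
    - {"x": 0, "y": 0, "z": -6.6, "twist": 0, "jaw": 0}
    - {"x": 0.8, "y": -0.9, "z": -7.5, "twist": -0.7, "jaw": 0}
    - {"x": 2.3, "y": -2.7, "z": -7.5, "twist": -2.1, "jaw": 0}
    - {"x": 3.8, "y": -4.5, "z": -7.5, "twist": -3.5, "jaw": 0}
    - {"x": 5.3, "y": -6.3, "z": -7.5, "twist": -4.9, "jaw": 0}
    - {"x": 6.8, "y": -8.1, "z": -7.5, "twist": -6.3, "jaw": 0}
    - {"x": 8.3, "y": -9.9, "z": -7.5, "twist": -7.7, "jaw": 0}
    - {"x": 9.8, "y": -11.7, "z": -7.5, "twist": -9.1, "jaw": 0}
    - {"x": 11.3, "y": -13.5, "z": -7.5, "twist": -10.5, "jaw": 0}
    - {"x": 12.8, "y": -15.3, "z": -7.5, "twist": -11.9, "jaw": 0}
    - {"x": 14.3, "y": -17.1, "z": -7.5, "twist": -13.3, "jaw": 0}
    - {"x": 15.8, "y": -18.9, "z": -7.5, "twist": -14.7, "jaw": 0}
    - {"x": 17.3, "y": -20.7, "z": -7.5, "twist": -16.1, "jaw": 0}
    - {"x": 18.8, "y": -22.5, "z": -7.5, "twist": -17.5, "jaw": 0}
    - {"x": 20.3, "y": -24.3, "z": -7.5, "twist": -18.9, "jaw": 0}
    - {"x": 21.8, "y": -26.1, "z": -7.5, "twist": -20.3, "jaw": 0}
    - {"x": 23.3, "y": -27.6, "z": -7.5, "twist": -21.7, "jaw": 0}
    - {"x": 24.5, "y": -28.8, "z": -7.5, "twist": -23, "jaw": 0}

```text
t: 2.6
position: [0.5507, 0.2873, 0.4181]
orientation: [[-0.92, 0.393, -0.001], [0.393, 0.92, 0.0], [0.001, -0.0, -1.0]]
force: [0.4, -0.5, 0.2]
width: 0.0
grip_force: 0.0
```

Request:
apply_moves:
  motion:
    - {"x": -0.2, "y": -0.4, "z": 1.5, "twist": -1.4, "jaw": 0}
    - {"x": -0.2, "y": -0.4, "z": 3.5, "twist": -2.8, "jaw": 0}
    - {"x": -0.2, "y": -0.4, "z": 5.5, "twist": -4.2, "jaw": 0}
    - {"x": -0.2, "y": -0.4, "z": 7.5, "twist": -5.8, "jaw": 0}
    - {"x": -0.2, "y": -0.4, "z": 9.5, "twist": -5.8, "jaw": 0}
    - {"x": -0.2, "y": -0.4, "z": 11, "twist": -5.8, "jaw": 0}
    - {"x": -0.2, "y": -0.4, "z": 12.2, "twist": -5.8, "jaw": 0}
    - {"x": -0.2, "y": -0.4, "z": 13, "twist": -5.8, "jaw": 0}
    - {"x": -0.2, "y": -0.4, "z": 13.6, "twist": -5.8, "jaw": 0}
    - {"x": -0.2, "y": -0.4, "z": 14.1, "twist": -5.8, "jaw": 0}
    - {"x": -0.2, "y": -0.4, "z": 14.1, "twist": -5.8, "jaw": 0}

```text
t: 3.98
position: [0.5506, 0.2743, 0.0659]
orientation: [[-0.98, -0.198, -0.001], [-0.198, 0.98, -0.0], [0.001, -0.0, -1.0]]
force: [-0.2, 0.4, 0.2]
width: -0.003
grip_force: 0.0
```

```bash
cat > arc.py <<'E'
from h import *
import sys
# TCP path: finger centre at tab angle t, radius r, lead d behind (ccw side); print rows in tool units
C=np.array([.5057,.3252]);r=.056
def rows(ts,d,z=.065):
    s=robot.read_state();p=np.array(s['position']);R=np.array(s['orientation'])
    az0=np.arctan2(R[1,0],R[0,0]); print(s['t'],p.round(4),np.degrees(az0).round(1),np.round(s['force'],1),np.round(s['joint_pos'],0))
    for t in ts:
        q=C+r*np.array([np.sin(t),-np.cos(t)])+d*np.array([np.cos(t),np.sin(t)])
        v=R.T@(np.r_[q,z]-p)/.025
        a=(np.pi+t-az0+np.pi)%(2*np.pi)-np.pi
        if a>1: a-=2*np.pi
        print(round(t,2),v.round(2),'tw',round(-np.degrees(a)/6,2))
E
python3 - <<'E'
from arc import *
c=snap('side','s2.png'); cv2.imwrite('pics/s2c.png',cv2.resize(c['img'][110:290,190:390,::-1],None,fx=3,fy=3))
c=snap('top','t2.png')
rows(np.arange(.3,-1.05,-.1),.016)
E
```

```text
4.075 [0.551  0.2746 0.0669] -168.6 [0.  0.3 0.5] [  6.  44. -50.  99.  40.  56.  42.]
0.3 [0.52 0.18 0.08] tw -0.96
0.2 [0.74 0.1  0.08] tw -0.01
0.1 [0.96 0.05 0.08] tw 0.95
-0.0 [1.19 0.02 0.08] tw 1.9
-0.1 [1.43 0.01 0.08] tw 2.86
-0.2 [1.66 0.03 0.08] tw 3.81
-0.3 [1.89 0.07 0.07] tw 4.77
-0.4 [2.11 0.13 0.07] tw 5.72
-0.5 [2.33 0.22 0.07] tw 6.68
-0.6 [2.54 0.32 0.07] tw 7.63
-0.7 [2.73 0.45 0.07] tw 8.59
-0.8 [2.92 0.59 0.07] tw 9.54
-0.9 [3.08 0.75 0.07] tw 10.5
-1.0 [3.23 0.93 0.07] tw 11.45
```

View pics/s2c.png

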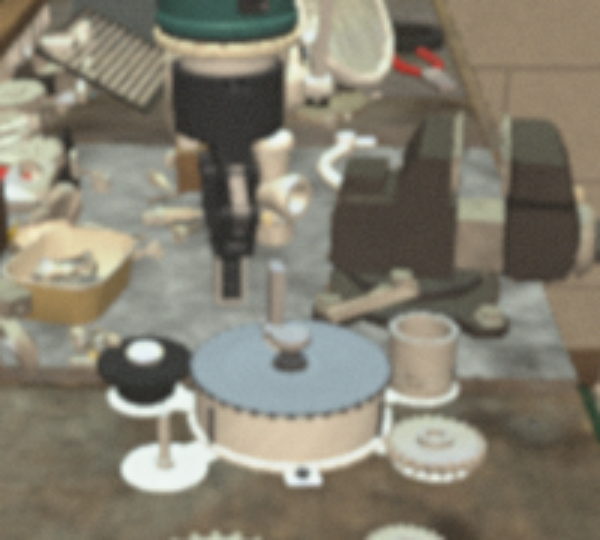

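The crop shows the shut fingertips at (232,280), on the +x side of the tab at (277,290), clear of everything. Now I push the tab along the arc.

Request:
apply_moves:
  motion:
    - {"x": 0.4, "y": 0.1, "z": 0, "twist": 0, "jaw": 0}
    - {"x": 0.75, "y": 0.1, "z": 0.05, "twist": 0, "jaw": 0}
    - {"x": 0.96, "y": 0.05, "z": 0.05, "twist": 0.95, "jaw": 0}
    - {"x": 1.19, "y": 0.02, "z": 0.05, "twist": 1.9, "jaw": 0}
    - {"x": 1.43, "y": 0.01, "z": 0.05, "twist": 2.85, "jaw": 0}
    - {"x": 1.66, "y": 0.03, "z": 0.05, "twist": 3.8, "jaw": 0}
    - {"x": 1.89, "y": 0.07, "z": 0.05, "twist": 4.75, "jaw": 0}
    - {"x": 2.11, "y": 0.13, "z": 0.05, "twist": 5.7, "jaw": 0}
    - {"x": 2.33, "y": 0.22, "z": 0.05, "twist": 6.65, "jaw": 0}
    - {"x": 2.54, "y": 0.32, "z": 0.05, "twist": 7.6, "jaw": 0}
    - {"x": 2.73, "y": 0.45, "z": 0.05, "twist": 8.6, "jaw": 0}
    - {"x": 2.92, "y": 0.59, "z": 0.05, "twist": 9.55, "jaw": 0}
    - {"x": 3.08, "y": 0.75, "z": 0.05, "twist": 10.5, "jaw": 0}
    - {"x": 3.08, "y": 0.75, "z": 0.05, "twist": 10.5, "jaw": 0}

```text
t: 5.82
position: [0.4711, 0.2776, 0.0654]
orientation: [[-0.622, 0.783, 0.001], [0.783, 0.622, -0.0], [-0.0, 0.0, -1.0]]
force: [-0.2, 0.0, -0.9]
width: 0.0
grip_force: 0.0
```

```bash
python3 - <<'E'
from arc import *
c=snap('side','s3.png'); d=snap('top','t3.png')
a=cv2.resize(c['img'][130:290,200:370,::-1],(425,400));b=cv2.resize(d['img'][160:290,180:300,::-1],(369,400))
cv2.imwrite('pics/c3.png',np.hstack([a,b]))
rows(np.arange(-.9,-2.05,-.1),.016)
E
```

```text
5.925 [0.4713 0.2774 0.0651] 128.6 [-0.2  0.8 -0.4] [ -4.  34. -37. 110.  28.  46. -19.]
-0.9 [0.   0.03 0.  ] tw 0.02
-1.0 [ 0.23 -0.03  0.  ] tw 0.98
-1.1 [ 0.46 -0.06  0.  ] tw 1.93
-1.2 [ 0.69 -0.06  0.  ] tw 2.89
-1.3 [ 0.93 -0.04  0.  ] tw 3.84
-1.4 [ 1.16 -0.    0.  ] tw 4.8
-1.5 [1.38 0.06 0.  ] tw 5.75
-1.6 [1.6  0.14 0.  ] tw 6.71
-1.7 [1.8  0.25 0.  ] tw 7.66
-1.8 [2.   0.38 0.  ] tw 8.62
-1.9 [2.18 0.52 0.  ] tw 9.57
-2.0 [2.35 0.68 0.  ] tw 10.53
```

View pics/c3.png

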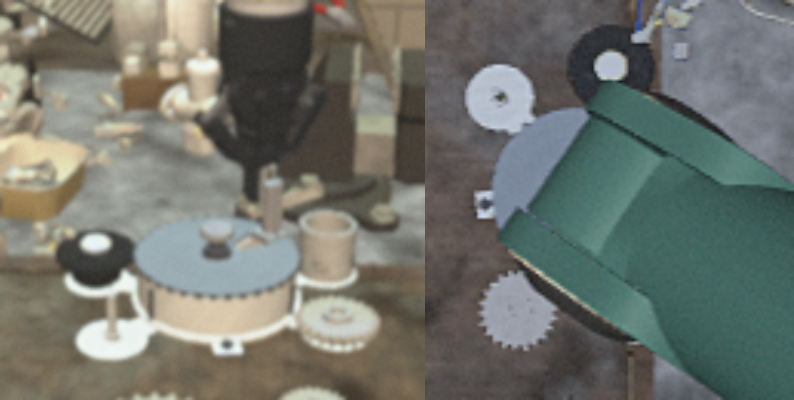

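The tab is turning with the fingers: in the side crop its top is at (271,178). All the parts are still in place. I'll continue to just short of the goal, then measure.

Request:
apply_moves:
  motion:
    - {"x": 0.23, "y": -0.03, "z": 0, "twist": 0.98, "jaw": 0}
    - {"x": 0.46, "y": -0.06, "z": 0, "twist": 1.93, "jaw": 0}
    - {"x": 0.69, "y": -0.06, "z": 0, "twist": 2.9, "jaw": 0}
    - {"x": 0.93, "y": -0.04, "z": 0, "twist": 3.85, "jaw": 0}
    - {"x": 1.16, "y": 0, "z": 0, "twist": 4.8, "jaw": 0}
    - {"x": 1.38, "y": 0.06, "z": 0, "twist": 5.75, "jaw": 0}
    - {"x": 1.6, "y": 0.14, "z": 0, "twist": 6.7, "jaw": 0}
    - {"x": 1.7, "y": 0.2, "z": 0, "twist": 7.2, "jaw": 0}
    - {"x": 1.8, "y": 0.25, "z": 0, "twist": 7.66, "jaw": 0}
    - {"x": 1.8, "y": 0.25, "z": 0, "twist": 7.66, "jaw": 0}

```text
t: 7.18
position: [0.4481, 0.3164, 0.0648]
orientation: [[0.13, 0.992, -0.001], [0.992, -0.13, -0.001], [-0.001, -0.001, -1.0]]
force: [-1.2, -1.0, -0.7]
width: 0.002
grip_force: 0.8
```

```bash
python3 - <<'E'
from arc import *
c=snap('side','s4.png'); 
im=cv2.resize(c['img'][180:280,230:370,::-1],None,fx=5,fy=5,interpolation=cv2.INTER_CUBIC)
for t,col in((-1.7,(0,0,255)),(-1.85,(0,200,255)),(-2.02,(0,255,0))):
    for rr,z in((.058,.094),(.033,.044)):
        q=proj(c,[C[0]+rr*np.sin(t),C[1]-rr*np.cos(t),z])[0]; print(t,z,q.round(1),((q-[230,180])*5).round()); cv2.circle(im,tuple(int(k) for k in (q-[230,180])*5),3,col,-1)
cv2.imwrite('pics/c4.png',im)
rows(np.arange(-1.7,-2.06,-.05),.016)
E
```

```text
-1.7 0.094 [316.2 211. ] [431. 155.]
-1.7 0.044 [302.9 232.4] [365. 262.]
-1.85 0.094 [315.5 212.8] [428. 164.]
-1.85 0.044 [302.5 233.5] [362. 267.]
-2.02 0.094 [313.9 214.9] [420. 174.]
-2.02 0.044 [301.5 234.7] [358. 274.]
7.225 [0.4483 0.3163 0.0648] 82.6 [-2.  -1.3 -1. ] [-17.  31. -27. 110.  20.  43. -63.]
-1.7 [ 0.01 -0.01 -0.01] tw -0.0
-1.75 [ 0.12 -0.04 -0.01] tw 0.47
-1.8 [ 0.24 -0.06 -0.01] tw 0.95
-1.85 [ 0.35 -0.08 -0.01] tw 1.43
-1.9 [ 0.47 -0.09 -0.01] tw 1.91
-1.95 [ 0.58 -0.1  -0.01] tw 2.38
-2.0 [ 0.7  -0.1  -0.01] tw 2.86
-2.05 [ 0.82 -0.09 -0.01] tw 3.34
```

View pics/c4.png

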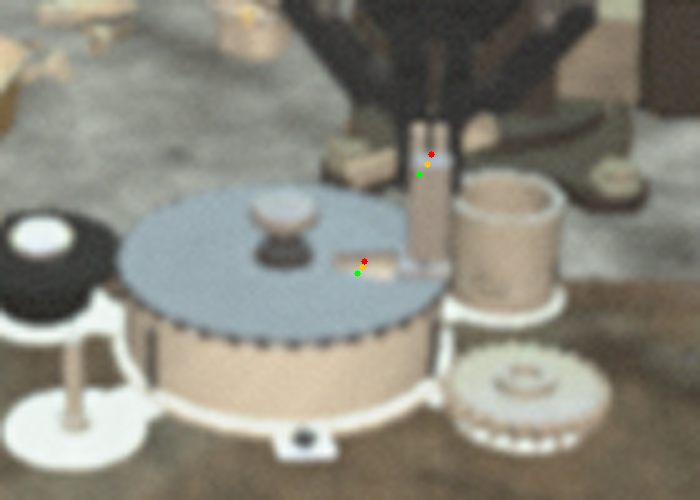

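The tab top at (431,158) and the opening at (367,264) both read about t = -1.73, so the fingers lead as modelled. I'll push on to -2.0, then back off, raise the tool and check from above.

Request:
apply_moves:
  motion:
    - {"x": 0.12, "y": -0.04, "z": 0, "twist": 0.5, "jaw": 0}
    - {"x": 0.24, "y": -0.06, "z": 0, "twist": 0.95, "jaw": 0}
    - {"x": 0.35, "y": -0.08, "z": 0, "twist": 1.4, "jaw": 0}
    - {"x": 0.47, "y": -0.09, "z": 0, "twist": 1.9, "jaw": 0}
    - {"x": 0.58, "y": -0.1, "z": 0, "twist": 2.4, "jaw": 0}
    - {"x": 0.7, "y": -0.1, "z": 0, "twist": 2.85, "jaw": 0}
    - {"x": 0.7, "y": -0.1, "z": 0, "twist": 2.85, "jaw": 0}
    - {"x": 0.7, "y": -0.1, "z": 0, "twist": 2.85, "jaw": 0}
    - {"x": 0.2, "y": -0.1, "z": 0, "twist": 2.85, "jaw": 0}
    - {"x": 0.2, "y": -0.1, "z": -1.5, "twist": 2.85, "jaw": 0}
    - {"x": 0.2, "y": -0.1, "z": -3.5, "twist": 2.85, "jaw": 0}
    - {"x": -0.5, "y": 2, "z": -4.5, "twist": 2.85, "jaw": 0}
    - {"x": -1.5, "y": 3.5, "z": -5, "twist": 2.85, "jaw": 0}
    - {"x": -3.5, "y": 4.5, "z": -5.5, "twist": 2.85, "jaw": 0}
    - {"x": -5.5, "y": 5, "z": -5.5, "twist": 2.85, "jaw": 0}
    - {"x": -5.5, "y": 5, "z": -5.5, "twist": 2.85, "jaw": 0}

```text
t: 9.22
position: [0.5553, 0.1585, 0.2026]
orientation: [[0.423, 0.906, 0.001], [0.906, -0.423, -0.002], [-0.001, 0.001, -1.0]]
force: [-0.1, 0.2, -0.7]
width: -0.0
grip_force: 0.0
```

```bash
python3 - <<'E'
from arc import *
d=snap('top','t5.png');c=snap('side','s5.png')
o1,o2=[175,165],[240,190]
im=[]
for k,o in((d,o1),(c,o2)):
    a=cv2.resize(k['img'][o[1]:o[1]+120,o[0]:o[0]+100,::-1],None,fx=4,fy=4,interpolation=cv2.INTER_CUBIC)
    for t,col in((-1.9,(0,0,255)),(-2.02,(0,255,0))):
        for rr,z in((.058,.094),(.033,.044),(.105,.016)):
            q=(proj(k,[C[0]+rr*np.sin(t),C[1]-rr*np.cos(t),z])[0]-o)*4; print(t,z,q.round()); cv2.circle(a,tuple(int(j) for j in q),2,col,-1)
    im.append(a)
cv2.imwrite('pics/c5.png',np.hstack(im))
s=robot.read_state();print(s['position'],s['t'],s['force'])
E
```

```text
-1.9 0.094 [177. 317.]
-1.9 0.044 [197. 280.]
-1.9 0.016 [159. 391.]
-2.02 0.094 [166. 313.]
-2.02 0.044 [191. 278.]
-2.02 0.016 [140. 383.]
-1.9 0.094 [301.  94.]
-1.9 0.044 [249. 175.]
-1.9 0.016 [387. 251.]
-2.02 0.094 [296.  99.]
-2.02 0.044 [246. 179.]
-2.02 0.016 [379. 263.]
[0.55437342 0.16305754 0.20269276] 9.325 [0.45428331 1.26529059 0.46991829]
```

View pics/c5.png

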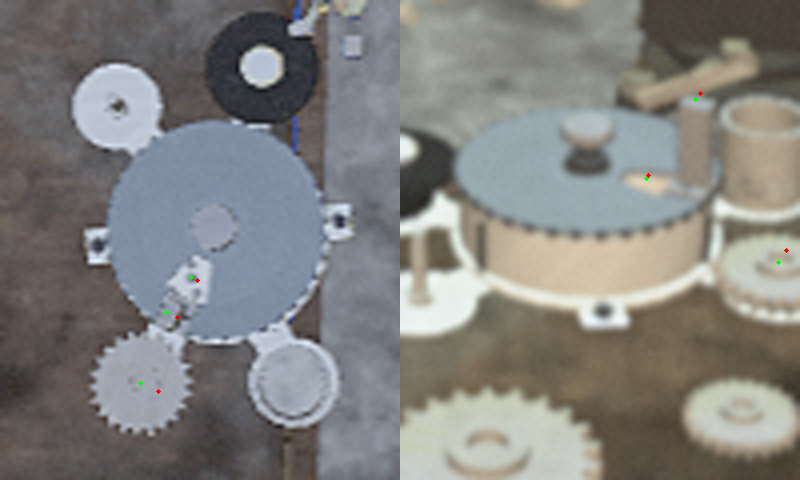

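Seen from above, the opening at (192,281) and the tab at (170,312) lie on the line to the sprocket at (141,383), at about t = -1.98 against -2.02. All the parts are unmoved. Now I move over the button, turned so the knuckles stay clear of the tab.

Request:
apply_moves:
  motion:
    - {"x": 1.2, "y": -1.0, "z": 0, "twist": -1.6, "jaw": 0}
    - {"x": 2.6, "y": -2.2, "z": 0, "twist": -3.2, "jaw": 0}
    - {"x": 3.8, "y": -3.4, "z": 0, "twist": -4.8, "jaw": 0}
    - {"x": 4.7, "y": -4.2, "z": 0, "twist": -6.4, "jaw": 0}
    - {"x": 5.1, "y": -4.54, "z": 0, "twist": -8, "jaw": 0}
    - {"x": 5.1, "y": -4.54, "z": 0, "twist": -9.6, "jaw": 0}
    - {"x": 5.1, "y": -4.54, "z": 0, "twist": -11.2, "jaw": 0}
    - {"x": 5.1, "y": -4.54, "z": 0, "twist": -12.8, "jaw": 0}
    - {"x": 5.1, "y": -4.54, "z": 0.6, "twist": -14.4, "jaw": 0}
    - {"x": 5.1, "y": -4.54, "z": 1.6, "twist": -15, "jaw": 0}
    - {"x": 5.1, "y": -4.54, "z": 2.8, "twist": -15, "jaw": 0}
    - {"x": 5.1, "y": -4.54, "z": 3.8, "twist": -15, "jaw": 0}
    - {"x": 5.1, "y": -4.54, "z": 4.5, "twist": -15, "jaw": 0}
    - {"x": 5.1, "y": -4.54, "z": 4.9, "twist": -15, "jaw": 0}
    - {"x": 5.1, "y": -4.54, "z": 4.9, "twist": -15, "jaw": 0}
    - {"x": 5.1, "y": -4.54, "z": 4.9, "twist": -15, "jaw": 0}

```text
t: 11.32
position: [0.5047, 0.3275, 0.0809]
orientation: [[-0.909, 0.417, 0.001], [0.417, 0.909, 0.001], [-0.001, 0.001, -1.0]]
force: [0.2, 0.9, -0.5]
width: -0.002
grip_force: 0.0
```

Request:
apply_moves:
  motion:
    - {"z": 0.3}
    - {"z": 0.5}
    - {"z": 0.6}
    - {"z": 0.7}
    - {"z": 0.75}
    - {"z": 0.8}
    - {"z": 0.85}
    - {"z": 0.9}
    - {"z": 0.9}
    - {"z": 0.9}

```text
invalid input
```

Request:
apply_moves:
  motion:
    - {"x": 0, "y": 0, "z": 0.3, "twist": 0, "jaw": 0}
    - {"x": 0, "y": 0, "z": 0.5, "twist": 0, "jaw": 0}
    - {"x": 0, "y": 0, "z": 0.6, "twist": 0, "jaw": 0}
    - {"x": 0, "y": 0, "z": 0.7, "twist": 0, "jaw": 0}
    - {"x": 0, "y": 0, "z": 0.75, "twist": 0, "jaw": 0}
    - {"x": 0, "y": 0, "z": 0.8, "twist": 0, "jaw": 0}
    - {"x": 0, "y": 0, "z": 0.85, "twist": 0, "jaw": 0}
    - {"x": 0, "y": 0, "z": 0.9, "twist": 0, "jaw": 0}
    - {"x": 0, "y": 0, "z": 0.9, "twist": 0, "jaw": 0}
    - {"x": 0, "y": 0, "z": 0.9, "twist": 0, "jaw": 0}

```text
t: 12.58
position: [0.5047, 0.3273, 0.0597]
orientation: [[-0.909, 0.417, 0.001], [0.417, 0.909, -0.001], [-0.002, 0.0, -1.0]]
force: [-10.5, -12.1, 42.6]
width: -0.0
grip_force: 21.8
```

The force rose to 43 N at z = 0.0597, so the button has bottomed out. I'll lift off and check.

Request:
apply_moves:
  motion:
    - {"x": 0, "y": 0, "z": -0.3, "twist": 0, "jaw": 0}
    - {"x": 0, "y": 0, "z": -1.5, "twist": 0, "jaw": 0}
    - {"x": 0, "y": 0, "z": -3.5, "twist": 0, "jaw": 0}
    - {"x": 0, "y": 0, "z": -5.5, "twist": 0, "jaw": 0}
    - {"x": 2, "y": -2, "z": -6, "twist": 0, "jaw": 0}
    - {"x": 2, "y": -4, "z": -6, "twist": 0, "jaw": 0}
    - {"x": 2, "y": -6, "z": -6, "twist": 0, "jaw": 0}
    - {"x": 2, "y": -6, "z": -6, "twist": 0, "jaw": 0}
    - {"x": 2, "y": -6, "z": -6, "twist": 0, "jaw": 0}

```text
t: 13.7
position: [0.3967, 0.212, 0.2078]
orientation: [[-0.909, 0.417, 0.001], [0.417, 0.909, 0.0], [-0.0, 0.001, -1.0]]
force: [0.2, 1.8, 0.7]
width: -0.001
grip_force: 0.0
```

```bash
python3 - <<'E'
from arc import *
d=snap('top','t6.png');c=snap('side','s6.png')
o1,o2=[175,165],[240,190]
im=[]
for k,o in((d,o1),(c,o2)):
    im.append(cv2.resize(k['img'][o[1]:o[1]+120,o[0]:o[0]+100,::-1],None,fx=4,fy=4,interpolation=cv2.INTER_CUBIC))
cv2.imwrite('pics/c6.png',np.hstack(im))
for z in(.068,.06): print((proj(c,[*C,z])[0]-o2)*4+[400,0])
s=robot.read_state();print(s['position'],s['t'],s['force'])
E
```

```text
[587.57187119 122.00091401]
[587.39576877 136.12841322]
[0.39657361 0.21267337 0.20757643] 13.8 [ 0.58095491  0.27029695 -1.68230777]
```

View pics/c6.png

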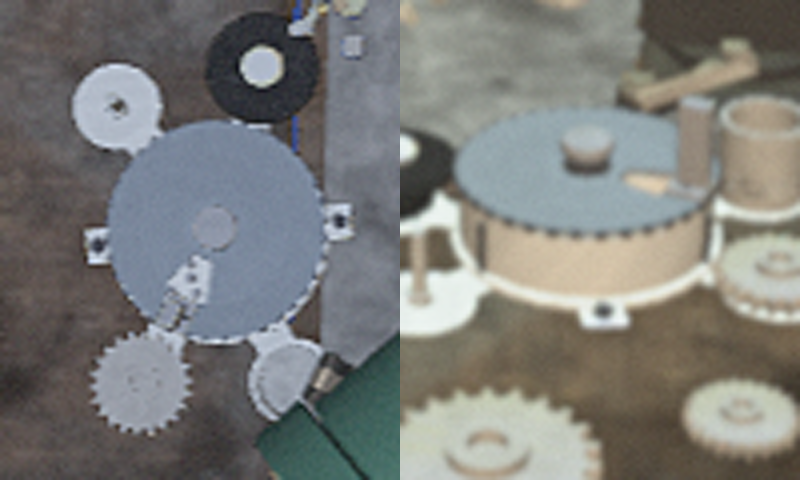

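The button top has dropped from row 118 to about 134, roughly 8 mm. The lid still points at the sprocket, the parts are unmoved and the arm is clear, so I'll hand it in.

```bash
python3 -c "
from plant import finish_job
print(finish_job())"
```

```text
the job is handed in; nothing more can be done
None
```

The lid's tab and opening point at the middle-sized sprocket (within about 0.05 rad by the camera), the lock button is fully down, no parts were disturbed, and the job was handed in at about 14 s; no verdict was returned.

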